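# Pack the call-out repair kit

## Robot

A 7-joint arm with a two-finger parallel gripper is mounted at the origin on a cart in front of the work surface, level with it; the furniture and walls round the work are solid. World frame = base frame: x ahead of the robot, y to its left, z up, the work surface at z = 0. Lengths are in m, angles in rad, forces in N, time in s.
With the tool pointing down it reaches from about 0.35 to 0.9 m from the base axis. Payload 7.2 kg.
Tool frame: the origin (TCP) lies on the centre line of the jaws, within the pads' length; the fingertips stand 14 mm ahead of it and the grasp point (between the pads) lies 5 mm behind it; z points along the fingers, y is the line along which they close (so a half turn about z gives the same grasp; the last joint's range is limited). The gripper opens to 88 mm and grips with 3 to 60 N. Pads are 20 mm wide; open, the fingers measure 115 mm over their backs; the gripper's body (75 mm by 178 mm) begins 61 mm behind the grasp point.
Start: joints at [-1.335, 0.411, -0.013, 1.596, 0.006, 1.134, -0.082], TCP at [0.187, 0.596, 0.237] pointing down, gripper open.
Joint ranges: [-2.95, 2.95], [-0.29, 1.99], [-1.47, 1.44], [0.14, 2.54], [-1.03, 4.17], [0.13, 1.85], [-2.86, 2.86]. Speed limits (rad/s): [2.39, 2.39, 3.01, 3.01, 3.14, 3.14, 3.14].

## Interface

Orientations are given as a 3x3 rotation matrix whose columns are the frame's x, y, z axes.
In Python, from station import r, imaging gives the robot as it stands. The module is installed in compiled form; this text tells all that it offers.
- The arm moves only by the tool jog_arm, never from a script. Its argument "rows" is a list of rows, each an object with "turn": the turn, a rotation vector about the tool's x, y, z in rad, a list of three; "linear": the shift along the tool's x, y, z in m, a list of three; "fingers": the opening in per cent of the stroke, from 0 (shut) to 100 (fully open). In form: [{"turn": [wx, wy, wz], "linear": [dx, dy, dz], "fingers": fingers}, ...]. A call has 1 to 12 rows; each row shifts and turns the commanded pose from where the row before left it, along the tool's axes as they then stand; what a row does not reach is not made up. A row lasts 1/8 s, in which the tool goes at most 62.5 mm and 10.7 degrees, less where a joint would pass 70% of its speed; a pose out of reach is approached as far as the arm can. A call with a gripper value outside its range is refused whole. The fingers move at their own pace and stop on an object; "newtons" is the grip in N (left out, the last holds). Time passes only in rows, so rows that do not move let the fingers close. It gives the time, the measured TCP pose, the force, the opening and the grip force at its end, in the units of the state.
- r.read_state(): the state, without advancing time (a new reading comes with each control period).
- imaging.capture(name): name is "side" or "top" or "wrist"; returns the picture (384x512x3 uint8, red, green, blue); there is no depth.
- imaging.camera_params(name): a dict with "mtx" (3x3 intrinsics, pixels), "T" (4x4, takes a point from camera to world coordinates); the wrist camera has in their place "T_tool_cam" (4x4, takes a point from camera to tool coordinates, whose origin is the TCP and whose axes are the flange's). Camera axes: x right, y up, looking along -z (the intrinsics and any distortion apply to the point x, -y, -z); pixel columns grow to the right and rows downward; lengths in m; the calibration is good to about 2 mm. A picture is of the moment at which its call begins: read the wrist's pose just before it. camera_params takes no time and is no camera call.
- r.hand_in(): hands the job in; it is judged then, once.
The state is a dict: "t": time; "joint_pos": joint angles; "joint_vel": joint speeds; "joint_torque": joint torques, N m; "tcp_pos": TCP position; "eef_rot": TCP orientation; "wrist_force": force on the tool from outside, world axes, zero at the start; "moment": the same for the moment, N m; "width": opening from 0.0 (shut) to 1.0 (fully open); "gripper_force": force on a finger pad.
Only numpy, scipy, OpenCV 4.12 (cv2) and the standard library are available. Lean on these libraries where they do the work, as an engineer would, in place of code of your own. Each camera call takes 0.05 s, during which the arm holds its last target. There are 200 camera calls.

## Task

Pack the call-out kit: from the front part of the bench left of the microscope (bare front strip and blue mat), put the thick capacitor, the wide flat screw tin, the flux jar (the jar that is wider than it is tall, white lid) and the finned heat sink into the black caddy right of the microscope, each standing upright on the floor of the well that is sized for it: smallest round well for the capacitor, middle round well for the flux jar, largest round well for the tin, rectangular well for the heat sink. Leave the slim capacitor and the grease pot (the jar as tall as it is wide, blue lid) standing where they are, and let go of everything.

Things in the scene. Friction and masses are not known exactly. Their poses are not given: they have to be found in the camera images.
- capacitor_thick_mid (a point): Thick electrolytic capacitor, blue upright can 35 mm in diameter, 50 mm tall, 0.04 to 0.09 kg. Origin: its centre, half-way up; z is up. Loose, stands upright left of the microscope, on the bare bench (z = 0).
- flux_jar_mid (a point): Flux jar, round, 46 mm in diameter and 36 mm tall, closed white lid, 0.05 to 0.1 kg; not the like jar far back by the soldering iron. Origin: its centre, half-way up; z is up. Loose, stands upright left of the microscope, on a thin blue mat (top 2.4 mm above the bench).
- screw_tin_mid (a point): Screw tin, wide flat round tin, 60 mm in diameter and 32 mm tall, closed red lid, 0.08 to 0.17 kg; not the like tin far back at the right. Origin: its centre, half-way up; z is up. Loose, stands upright left of the microscope, on the bare bench (z = 0).
- heat_sink_mid (a point): Finned aluminium heat sink, a block 38 mm along its x, 50 mm along its y, 29 mm tall, fins up, 0.05 to 0.1 kg. Origin: its centre, half-way up; z is up. Loose, stands upright left of the microscope, on a thin blue mat (top 2.4 mm above the bench).
- capacitor_slim_mid (a point): Look-alike to leave alone: slim electrolytic capacitor, black upright can 25 mm in diameter, 41 mm tall. Origin: its centre, half-way up; z is up. Loose, stands upright left of the microscope, on a thin blue mat (top 2.4 mm above the bench).
- grease_pot_mid (a point): Look-alike to leave alone: grease pot, round jar 40 mm in diameter and 40 mm tall, closed blue lid. Origin: its centre, half-way up; z is up. Loose, stands upright left of the microscope, on the bare bench (z = 0).
- insert_capacitor: Fixed grey insert, 92 mm square, 16 mm tall, in a quarter of the flat black caddy (196 mm square, rim flush with the inserts; centres 94 mm apart; which quarter varies). Central open well round, 51 mm across (smallest), 12 mm deep. Origin: centre of its underside, about 6 mm above the bench; well floor 4 mm, top 16 mm above it. z up; x, y along its sides.
- insert_flux: Fixed grey insert, 92 mm square, 16 mm tall, in a quarter of the flat black caddy (196 mm square, rim flush with the inserts; centres 94 mm apart; which quarter varies). Central open well round, 62 mm across (middle), 12 mm deep. Origin: centre of its underside, about 6 mm above the bench; well floor 4 mm, top 16 mm above it. z up; x, y along its sides.
- insert_tin: Fixed grey insert, 92 mm square, 16 mm tall, in a quarter of the flat black caddy (196 mm square, rim flush with the inserts; centres 94 mm apart; which quarter varies). Central open well round, 76 mm across (largest), 12 mm deep. Origin: centre of its underside, about 6 mm above the bench; well floor 4 mm, top 16 mm above it. z up; x, y along its sides.
- insert_heatsink: Fixed grey insert, 92 mm square, 16 mm tall, in a quarter of the flat black caddy (196 mm square, rim flush with the inserts; centres 94 mm apart; which quarter varies). Central open well rectangular, 54 (x) by 66 (y) mm, 12 mm deep. Origin: centre of its underside, about 6 mm above the bench; well floor 4 mm, top 16 mm above it. z up; x, y along its sides.
Mind the look-alikes: they are no part of the job. Leave any purple look-alike of the part that bears capacitor_slim_mid alone.

How it is judged:
By the outcome, as a careful person would: the job done as asked, in the order asked, and still so for the second after the job is handed in, with the robot touching nothing.
It also fails if it takes over 128 s, if anything falls off the work surface, if the arm or the gripper's body presses on something with over 40 N, if the wrist force passes 120 N, or if a joint passes its speed limit or range.

## Working session

There is one attempt and no reset: what is moved stays moved. The work goes in short steps, Python scripts to look and compute and a tool call to move; the robot and the scene stay as the last step left them, time stands still between calls to the robot, and variables do not carry over. Pictures are saved under pics/ and viewed, at most 14 in all, crops included, and the job is handed in when it is done.

Besides the shell and the picture viewer there is one more tool, called after "Emit:" as name([rows], argument=value, ...), one row to a line, values as JSON. jog_arm: Moves the arm, as the interface text tells. Its arguments: {"type":"object","properties":{"rows":{"type":"array"},"newtons":{"type":"number"}},"required":["rows"]}

```bash
mkdir -p pics; cat > h.py <<'E'
import numpy as np, cv2
from station import r, imaging
def save(n,im): cv2.imwrite(f'pics/{n}.png',cv2.cvtColor(im,cv2.COLOR_RGB2BGR))
E
python3 - <<'E'
from h import *
for n in("top","side"):
    p=imaging.camera_params(n); print(n,{k:np.round(v,4).tolist() if not isinstance(v,str) else v for k,v in p.items()})
    im=imaging.capture(n); np.save(n+'.npy',im); save(n+'0',im)
p=imaging.camera_params("wrist");print({k:np.round(v,4).tolist() for k,v in p.items()})
s=r.read_state();print(s['t'],s['tcp_pos'],np.round(s['eef_rot'],3),s['width'])
E
```

```text
top {'mtx': [[399.0848, 0.0, 257.5649], [0.0, 399.0848, 189.6368], [0.0, 0.0, 1.0]], 'T': [[-0.0126, 0.988, -0.1542, 0.395], [-0.9999, -0.0121, 0.0042, -0.0224], [0.0022, 0.1542, 0.988, 1.1897], [0.0, 0.0, 0.0, 1.0]]}
side {'mtx': [[468.1147, 0.0, 247.1257], [0.0, 468.1147, 198.2479], [0.0, 0.0, 1.0]], 'T': [[0.0757, -0.708, 0.7022, 1.4677], [0.9971, 0.0456, -0.0615, -0.1058], [0.0115, 0.7048, 0.7094, 0.94], [0.0, 0.0, 0.0, 1.0]]}
{'mtx': [[285.9618, 0.0, 256.365], [0.0, 285.9618, 193.215], [0.0, 0.0, 1.0]], 'T_tool_cam': [[0.0, 0.9567, 0.2911, 0.0814], [1.0, 0.0, -0.0002, 0.0009], [-0.0002, 0.2911, -0.9567, -0.1478], [0.0, 0.0, 0.0, 1.0]]}
0.1 [0.18685949 0.59596351 0.23589684] [[-0.954  0.299 -0.   ]
 [ 0.299  0.954 -0.001]
 [-0.    -0.001 -1.   ]] 0.9979335097324578
```

View pics/top0.png

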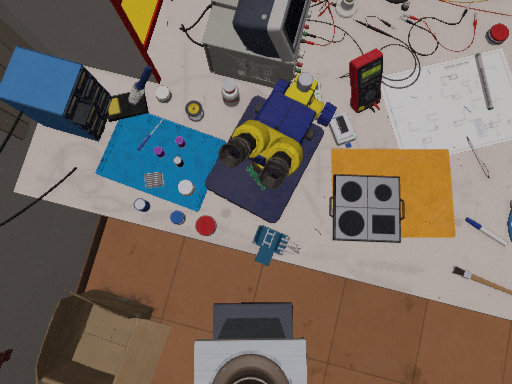

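View pics/side0.png

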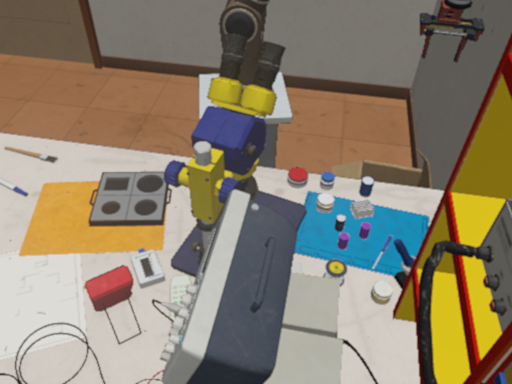

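```bash
cat >> h.py <<'E'
def cast(n,uv,z,s=None):
    p=imaging.camera_params(n)
    if 'T' in p: T=p['T']
    else:
        A=np.eye(4);A[:3,:3]=s['eef_rot'];A[:3,3]=s['tcp_pos'];T=A@p['T_tool_cam']
    uv=np.asarray(uv,float).reshape(-1,2);d=p.get('dist',None)
    q=cv2.undistortPoints(uv.reshape(-1,1,2),p['mtx'],d).reshape(-1,2)
    D=np.c_[q[:,0],-q[:,1],-np.ones(len(q))]@T[:3,:3].T
    return T[:3,3]+D*((z-T[2,3])/D[:,2])[:,None]
def proj(n,P,s=None):
    p=imaging.camera_params(n)
    if 'T' in p: T=p['T']
    else:
        A=np.eye(4);A[:3,:3]=s['eef_rot'];A[:3,3]=s['tcp_pos'];T=A@p['T_tool_cam']
    c=(np.asarray(P,float).reshape(-1,3)-T[:3,3])@T[:3,:3]
    return np.c_[p['mtx'][0,0]*c[:,0]/-c[:,2]+p['mtx'][0,2],p['mtx'][1,1]*-c[:,1]/-c[:,2]+p['mtx'][1,2]]
E
python3 - <<'E'
from h import *
im=np.load('top.npy')
for n,uv,z in [('cap',(141,204),.05),('grease',(177,216),.04),('tin',(206,225),.032),('flux',(186,187),.038),('hs',(154,180),.031),('slim',(178,161),.043),('purp',(158,151),.043),('purp2',(180,141),.043),('farjar',(163,93),.036),
 ('ul',(351,191),.022),('ur',(383,193),.022),('ll',(351,222),.022),('lr',(382,223),.022),('pcb',(270,240),.03),('eyeL',(237,150),.25),('eyeR',(275,165),.25),('stand',(306,80),.3),('iron',(125,105),.05),('edge',(105,215),0),('edge2',(330,258),0)]:
    print(n,np.round(cast('top',uv,z)[0],3))
a=cv2.resize(im[110:250,90:300],None,fx=3.8,fy=3.8,interpolation=cv2.INTER_CUBIC);save('crop1',a)
E
```

```text
cap [0.535 0.308 0.05 ]
grease [0.5   0.206 0.04 ]
tin [0.474 0.123 0.032]
flux [0.585 0.182 0.038]
hs [0.608 0.278 0.031]
slim [0.662 0.206 0.043]
purp [0.693 0.265 0.043]
purp2 [0.723 0.201 0.043]
farjar [0.876 0.256 0.036]
ul [ 0.57  -0.304  0.022]
ur [ 0.563 -0.398  0.022]
ll [ 0.478 -0.3    0.022]
lr [ 0.474 -0.39   0.022]
pcb [ 0.428 -0.061  0.03 ]
eyeL [0.639 0.022 0.25 ]
eyeR [ 0.601 -0.069  0.25 ]
stand [ 0.794 -0.144  0.3  ]
iron [0.833 0.365 0.05 ]
edge [0.51  0.429 0.   ]
edge2 [ 0.375 -0.238  0.   ]
```

View pics/crop1.png

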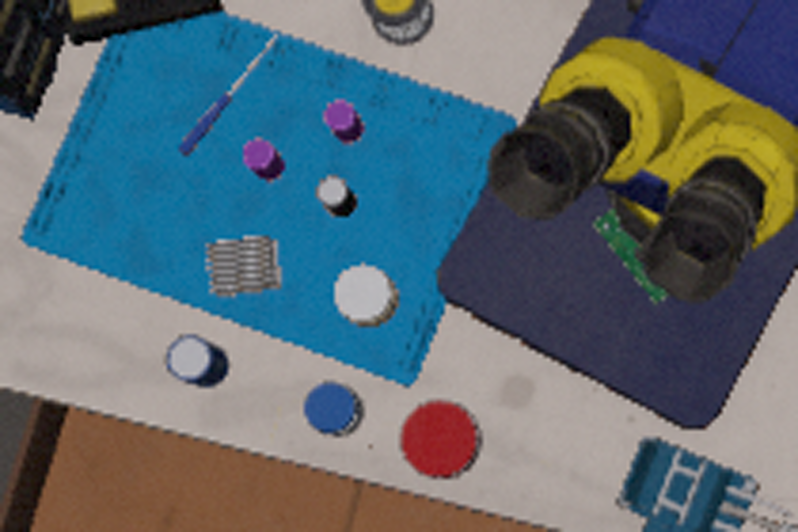

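Emit:
jog_arm([
  {"turn": [0,0,-0.152],"linear": [0,0,0],"fingers": 100},
  {"turn": [0,0,-0.152],"linear": [0,0,0],"fingers": 100},
  {"turn": [0,0,0],"linear": [-0.031,-0.038,-0.006],"fingers": 100},
  {"turn": [0,0,0],"linear": [-0.031,-0.038,-0.006],"fingers": 100},
  {"turn": [0,0,0],"linear": [-0.031,-0.038,-0.006],"fingers": 100},
  {"turn": [0,0,0],"linear": [-0.031,-0.038,-0.006],"fingers": 100},
  {"turn": [0,0,0],"linear": [-0.031,-0.038,-0.006],"fingers": 100},
  {"turn": [0,0,0],"linear": [-0.031,-0.038,-0.006],"fingers": 100},
  {"turn": [0,0,0],"linear": [-0.031,-0.038,-0.006],"fingers": 100},
  {"turn": [0,0,0],"linear": [-0.031,-0.038,-0.006],"fingers": 100},
  {"turn": [0,0,0],"linear": [-0.031,-0.038,-0.006],"fingers": 100},
  {"turn": [0,0,0],"linear": [-0.031,-0.038,-0.006],"fingers": 100},
])

```text
t: 1.6
tcp_pos: [0.4977, 0.215, 0.2966]
eef_rot: [[-1.0, -0.0, -0.0], [-0.0, 1.0, -0.0], [0.0, -0.0, -1.0]]
wrist_force: [1.1, 0.7, -0.2]
width: 0.998
gripper_force: 0.0
```

Emit:
jog_arm([
  {"turn": [0,0,0],"linear": [0,0,0],"fingers": 100},
  {"turn": [0,0,0],"linear": [0,0,0],"fingers": 100},
])

```text
t: 1.85
tcp_pos: [0.4965, 0.2169, 0.2962]
eef_rot: [[-1.0, -0.0, -0.001], [-0.0, 1.0, 0.0], [0.001, 0.0, -1.0]]
wrist_force: [0.7, 0.6, -0.3]
width: 1.001
gripper_force: 0.0
```

```bash
python3 - <<'E'
from h import *
s=r.read_state();im=imaging.capture('wrist');save('w1',im);np.save('w1.npy',im)
import pickle;pickle.dump(s,open('w1.pkl','wb'))
print(s['t'],s['tcp_pos'],np.round(s['eef_rot'],3),np.round(s['joint_pos'],2))
E
```

```text
1.85 [0.49653831 0.21686344 0.29623605] [[-1.    -0.    -0.001]
 [-0.     1.     0.   ]
 [ 0.001  0.    -1.   ]] [-0.64  0.22  0.17  1.73 -0.04  1.2   1.11]
```

View pics/w1.png

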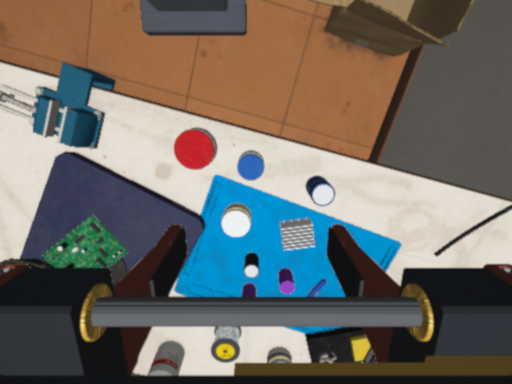

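```bash
cat > seg.py <<'E'
from h import *
def near(mask,c,R):
    m=np.zeros(mask.shape,np.uint8);cv2.circle(m,c,R,255,-1);m&=mask
    cs,_=cv2.findContours(m,cv2.RETR_EXTERNAL,cv2.CHAIN_APPROX_NONE)
    return max(cs,key=cv2.contourArea)
E
python3 - <<'E'
from seg import *
import pickle
s=pickle.load(open('w1.pkl','rb'));im=np.load('w1.npy')
hsv=cv2.cvtColor(im,cv2.COLOR_RGB2HSV)
red=cv2.inRange(hsv,(0,120,60),(8,255,255))|cv2.inRange(hsv,(172,120,60),(180,255,255))
wh=cv2.inRange(hsv,(0,0,190),(180,45,255)); gry=cv2.inRange(hsv,(0,0,60),(180,60,255))
blue=cv2.inRange(hsv,(106,120,60),(125,255,255))
def tcast(n,uv,z): return np.round(cast('top',uv,z)[0],4)
for n,m,c,R,z in [('tin',red,(195,149),30,.032),('flux',wh,(236,221),24,.0384),('cap',gry,(322,195),16,.05),('grease',blue,(250,165),20,.04)]:
    k=near(m,c,R); (x,y),rad=cv2.minEnclosingCircle(k); e=cv2.fitEllipse(k)
    P=cast('wrist',e[0],z,s)[0]; print(n,np.round(e[0],1),np.round(e[1],1),np.round(P,4))
k=near(gry,(298,234),32);rc=cv2.minAreaRect(k);print('hs',rc)
P=cast('wrist',cv2.boxPoints(rc),.0314,s);print(np.round(P,4),P.mean(0))
v=P-np.roll(P,1,0);print(np.linalg.norm(v,axis=1),np.degrees(np.arctan2(v[:,1],v[:,0])))
save('crop2',cv2.resize(im[120:280,160:350],None,fx=4,fy=3.7,interpolation=cv2.INTER_CUBIC)) 
# eyecups triangulation
def ray(n,uv):
    a=cast(n,uv,0)[0];b=cast(n,uv,.5)[0];d=(b-a)/np.linalg.norm(b-a);return a,d
for u,v in [((235,158),(280,50)),((270,170),(233,45)),((304,82),(203,150))]:
    a,d=ray('top',u);b,e=ray('side',v)
    t=np.linalg.lstsq(np.c_[d,-e],b-a,rcond=None)[0];print('tri',(a+t[0]*d).round(3),(b+t[1]*e).round(3))
# caddy from top
t=np.load('top.npy');g=cv2.cvtColor(t,cv2.COLOR_RGB2GRAY)
print(g[170:246:3,330:404:3])
E
```

```text
tin [193.7 149. ] [37.5 39.6] [0.4741 0.1281 0.032 ]
flux [235.5 223.4] [25.5 27.7] [0.587  0.1863 0.0384]
cap [322.8 196.5] [27.1 31.5] [0.54   0.3143 0.05  ]
grease [250.3 166.6] [24.  24.3] [0.4982 0.2095 0.04  ]
hs ((297.15386962890625, 233.73080444335938), (29.024126052856445, 31.876924514770508), 82.87498474121094)
[[0.5864 0.2543 0.0314]
 [0.5798 0.3031 0.0314]
 [0.6292 0.3116 0.0314]
 [0.6362 0.2612 0.0314]] [0.60787919 0.28252327 0.0314    ]
[0.05027056 0.04924804 0.05008273 0.05084185] [-172.03886618   97.69640555    9.78540259  -82.05501328]
tri [0.568 0.016 0.465] [0.57  0.036 0.467]
tri [ 0.544 -0.049  0.467] [ 0.544 -0.06   0.467]
tri [ 0.761 -0.13   0.364] [ 0.761 -0.131  0.364]
[[165 133 128 130 132 134 134 136 134 135 130 133 134 134 131 134 131 133
  137 135 135 137 135 133 129]
 [167 132 132 138 135 141 139 136 135 137 134 136 137 136 132 131 131 133
  137 133 134 131 133 133 131]
 [169  65 137 137 139 134 135 135 103 104  72  75  48  49  46  42  62  64
   63  72  80  77  80  89 129]
 [170  55 140 144 143 142 142 144 141 141 140 139 140 136 138 137 138 137
  136 13
[... 1633 characters left out ...]
24  35  36  50 140 140  59  30  34  23
   30  34  35  34 134  79 136]
 [166  40 142 147  29  30  24  31  33  33  37 137 139 139  61  30  30  30
   35  34  33  37 136  77 131]
 [162  39 141 144 142  31  27  38  32  31 110 142 140 138 101  85  74  59
   48  43  31  31 133  81 132]
 [168  28 142 143 145 143 137 102 122 139 141 139 140 138 139 138 136 137
  138 137 136 134 133  77 130]
 [165  32  63  61  68  65  72  68  80  75  79  94 107 120 118 139 138 135
  137 135 137 135 135  79 165]
 [168 167 170 168 169 167 172 169 167 168 165 162 161 163 159 159 159 162
  129 131 102  91  65  56 171]
 [169 169 170 169 165 170 167 168 170 171 168 168 170 169 170 168 170 170
  166 168 168 162 171 171 169]]
```

```bash
cat > wells.py <<'E'
from seg import *
def wells(name,im,s,roi):
    g=cv2.cvtColor(im,cv2.COLOR_RGB2GRAY); m=np.zeros_like(g);x0,x1,y0,y1=roi
    m[y0:y1,x0:x1]=(g[y0:y1,x0:x1]<85)*255
    m=cv2.morphologyEx(m,cv2.MORPH_OPEN,np.ones((5,5),np.uint8))
    cs,_=cv2.findContours(m,cv2.RETR_EXTERNAL,cv2.CHAIN_APPROX_NONE)
    for k in cs:
        if cv2.contourArea(k)<150: continue
        rc=cv2.minAreaRect(k);P=cast(name,k.reshape(-1,2),.022,s)[:,:2]
        q=cv2.minAreaRect((P*1000).astype(np.float32))
        print(np.round(rc[0],1),'ctr mm',np.round(q[0],1),'size',np.round(q[1],1),round(q[2],1),'area',cv2.contourArea((P*1000).astype(np.float32)))
E
python3 - <<'E'
from wells import *
wells('top',np.load('top.npy'),None,(334,399,178,240))
E
```

```text
[383. 224.] ctr mm [ 471.1 -393. ] size [66.6 52.6] 89.3 area 3315.7992144147865
[351. 223.] ctr mm [ 475.3 -299.4] size [70.3 70.8] 87.5 area 4126.606685320381
[382.5 192. ] ctr mm [ 565.6 -397.2] size [44.5 48.5] 86.7 area 1804.7457061195746
[351.  191.5] ctr mm [ 568.3 -304. ] size [59.7 56.9] 89.3 area 2728.69504598435
```

View pics/crop2.png

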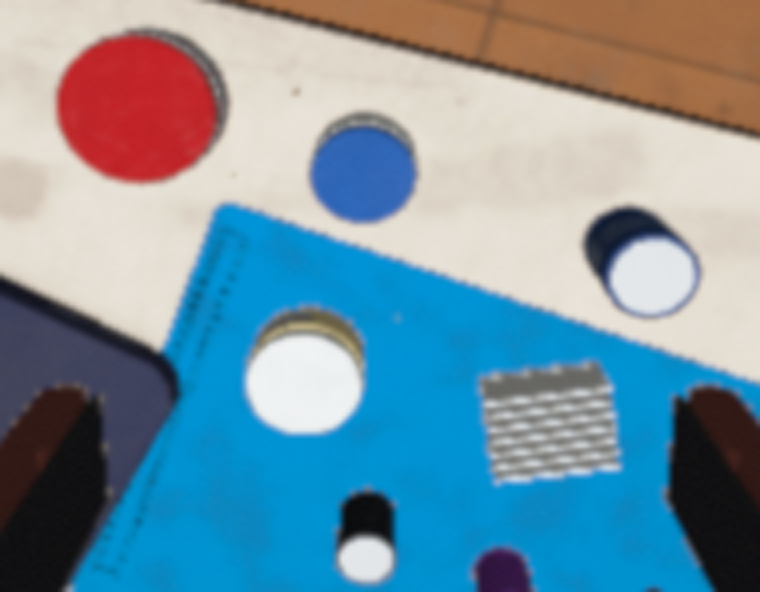

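Emit:
jog_arm([
  {"turn": [0,0,0],"linear": [-0.0105,0.0235,0.03],"fingers": 100},
  {"turn": [0,0,0],"linear": [-0.0105,0.0235,0.03],"fingers": 100},
  {"turn": [0,0,0],"linear": [-0.0105,0.0235,0.03],"fingers": 100},
  {"turn": [0,0,0],"linear": [-0.0105,0.0235,0.03],"fingers": 100},
  {"turn": [0,0,0],"linear": [0,0,0.04],"fingers": 100},
  {"turn": [0,0,0],"linear": [0,0,0.04],"fingers": 100},
  {"turn": [0,0,0],"linear": [0,0,0.03],"fingers": 100},
  {"turn": [0,0,0],"linear": [0,0,0.025],"fingers": 100},
  {"turn": [0,0,0],"linear": [0,0,0.01],"fingers": 100},
  {"turn": [0,0,0],"linear": [0,0,0],"fingers": 100},
  {"turn": [0,0,0],"linear": [0,0,0],"fingers": 100},
], newtons=25)

```text
t: 3.28
tcp_pos: [0.5394, 0.3112, 0.0327]
eef_rot: [[-1.0, -0.001, 0.001], [-0.001, 1.0, 0.001], [-0.001, 0.001, -1.0]]
wrist_force: [-0.0, -0.5, 0.1]
width: 0.997
gripper_force: 0.0
```

```bash
python3 - <<'E'
from h import *
import pickle
s=pickle.load(open('w1.pkl','rb'))
for n,uv,z in [('cap',(323,194.3),.05),('hs',(298,238.5),.0314)]: print(n,cast('wrist',uv,z,s))
E
```

```text
cap [[0.5367423  0.31428952 0.05      ]]
hs [[0.61572423 0.28419803 0.0314    ]]
```

Emit:
jog_arm([
  {"turn": [0,0,0],"linear": [0,0,0],"fingers": 0},
  {"turn": [0,0,0],"linear": [0,0,0],"fingers": 0},
  {"turn": [0,0,0],"linear": [0,0,0],"fingers": 0},
  {"turn": [0,0,0],"linear": [0,0,0],"fingers": 0},
  {"turn": [0,0,0],"linear": [0,0,0],"fingers": 0},
  {"turn": [0,0,0],"linear": [0,0,0],"fingers": 0},
  {"turn": [0,0,0],"linear": [0,0,0],"fingers": 0},
  {"turn": [0,0,0],"linear": [0,0,0],"fingers": 0},
], newtons=25)

```text
t: 4.28
tcp_pos: [0.539, 0.3106, 0.0316]
eef_rot: [[-1.0, -0.0, 0.0], [-0.0, 1.0, 0.0], [-0.0, 0.0, -1.0]]
wrist_force: [0.2, 0.9, -0.2]
width: 0.397
gripper_force: 25.0
```

Emit:
jog_arm([
  {"turn": [0,0,0],"linear": [0,0,-0.03],"fingers": 0},
  {"turn": [0,0,0],"linear": [0,0,-0.05],"fingers": 0},
  {"turn": [0,0,0],"linear": [0,0,-0.05],"fingers": 0},
  {"turn": [0,0,0],"linear": [0,0,-0.05],"fingers": 0},
  {"turn": [0,0,0],"linear": [0,0,-0.04],"fingers": 0},
  {"turn": [0,0,0],"linear": [0.023,-0.032,0],"fingers": 0},
  {"turn": [0,0,0],"linear": [0.023,-0.032,0],"fingers": 0},
  {"turn": [0,0,0],"linear": [0.023,-0.032,0],"fingers": 0},
  {"turn": [0,0,0],"linear": [0.023,-0.032,0],"fingers": 0},
  {"turn": [0,0,0],"linear": [0.023,-0.032,0],"fingers": 0},
  {"turn": [0,0,0],"linear": [0.023,-0.032,0],"fingers": 0},
])

```text
t: 5.65
tcp_pos: [0.4001, 0.1172, 0.2516]
eef_rot: [[-1.0, -0.0, -0.0], [-0.0, 1.0, 0.0], [0.0, 0.0, -1.0]]
wrist_force: [-0.5, -0.3, -0.3]
width: 0.389
gripper_force: 25.0
```

Emit:
jog_arm([
  {"turn": [0,0,0],"linear": [0,-0.04,0],"fingers": 0},
  {"turn": [0,0,0],"linear": [0,-0.04,0],"fingers": 0},
  {"turn": [0,0,0],"linear": [0,-0.04,0],"fingers": 0},
  {"turn": [0,0,0],"linear": [0,-0.04,0],"fingers": 0},
  {"turn": [0,0,0],"linear": [0,-0.04,0],"fingers": 0},
  {"turn": [0,0,0],"linear": [0,-0.04,0],"fingers": 0},
  {"turn": [0,0,0],"linear": [0,-0.04,0],"fingers": 0},
  {"turn": [0,0,0],"linear": [0,-0.04,0],"fingers": 0},
  {"turn": [0,0,0],"linear": [0,-0.04,0],"fingers": 0},
  {"turn": [0,0,0],"linear": [0,-0.04,0],"fingers": 0},
  {"turn": [0,0,0],"linear": [0,0,0],"fingers": 0},
  {"turn": [0,0,0],"linear": [0,0,0],"fingers": 0},
])

```text
t: 7.15
tcp_pos: [0.4009, -0.2809, 0.2513]
eef_rot: [[-1.0, 0.0, -0.001], [0.0, 1.0, 0.001], [0.001, 0.001, -1.0]]
wrist_force: [0.9, 1.3, -0.6]
width: 0.392
gripper_force: 25.0
```

```bash
python3 - <<'E'
from wells import *
import pickle
s=r.read_state();im=imaging.capture('wrist');save('w2',im);np.save('w2.npy',im)
pickle.dump(s,open('w2.pkl','wb'))
print(s['t'],s['tcp_pos'],s['width'],np.round(s['joint_pos'],2))
for n in [(.471,-.393),(.475,-.2995),(.5656,-.397),(.568,-.304)]: print(proj('wrist',[*n,.022],s))
E
```

```text
7.15 [ 0.40090973 -0.28089812  0.25134784] 0.3920907091418901 [-0.06  0.18  0.66  1.93 -0.12  1.08  2.22]
[[176.10245268 217.9646981 ]]
[[242.21795976 220.56426899]]
[[178.55705208 276.29069073]]
[[240.12660637 277.63606577]]
```

View pics/w2.png

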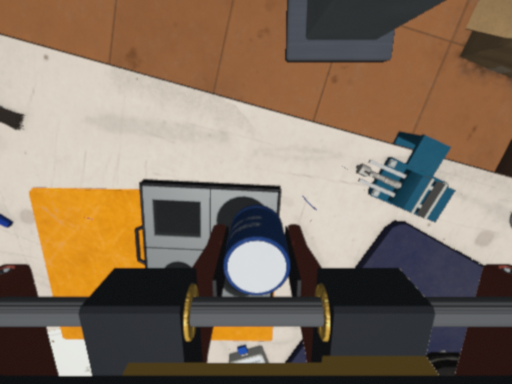

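Emit:
jog_arm([
  {"turn": [0,0,0],"linear": [-0.0277,-0.0192,0],"fingers": 0},
  {"turn": [0,0,0],"linear": [-0.0277,-0.0192,0],"fingers": 0},
  {"turn": [0,0,0],"linear": [-0.0277,-0.0192,0],"fingers": 0},
  {"turn": [0,0,0],"linear": [-0.0277,-0.0192,0],"fingers": 0},
  {"turn": [0,0,0],"linear": [-0.0277,-0.0192,0],"fingers": 0},
  {"turn": [0,0,0],"linear": [-0.0277,-0.0192,0],"fingers": 0},
  {"turn": [0,0,0],"linear": [0,0,0.05],"fingers": 0},
  {"turn": [0,0,0],"linear": [0,0,0.05],"fingers": 0},
  {"turn": [0,0,0],"linear": [0,0,0.05],"fingers": 0},
  {"turn": [0,0,0],"linear": [0,0,0.035],"fingers": 0},
  {"turn": [0,0,0],"linear": [0,0,0],"fingers": 0},
  {"turn": [0,0,0],"linear": [0,0,0],"fingers": 0},
])

```text
t: 8.7
tcp_pos: [0.5684, -0.3966, 0.0683]
eef_rot: [[-1.0, -0.001, 0.002], [-0.001, 1.0, -0.001], [-0.002, -0.001, -1.0]]
wrist_force: [-0.8, -0.1, -0.3]
width: 0.397
gripper_force: 25.0
```

Emit:
jog_arm([
  {"turn": [0,0,0],"linear": [0.001,0,0.008],"fingers": 0},
  {"turn": [0,0,0],"linear": [0,0,0.008],"fingers": 0},
  {"turn": [0,0,0],"linear": [0,0,0.006],"fingers": 0},
  {"turn": [0,0,0],"linear": [0,0,0.003],"fingers": 0},
  {"turn": [0,0,0],"linear": [0,0,0],"fingers": 0},
  {"turn": [0,0,0],"linear": [0,0,0],"fingers": 0},
])

```text
t: 9.45
tcp_pos: [0.5664, -0.3968, 0.0416]
eef_rot: [[-1.0, -0.0, 0.0], [-0.0, 1.0, -0.0], [-0.0, -0.0, -1.0]]
wrist_force: [0.2, -1.1, -1.1]
width: 0.391
gripper_force: 25.0
```

Release to 70 % and rise.

Emit:
jog_arm([
  {"turn": [0,0,0],"linear": [0,0,0],"fingers": 70},
  {"turn": [0,0,0],"linear": [0,0,0],"fingers": 70},
  {"turn": [0,0,0],"linear": [0,0,0],"fingers": 70},
  {"turn": [0,0,0],"linear": [0,0,0],"fingers": 70},
  {"turn": [0,0,0],"linear": [0,0,-0.02],"fingers": 70},
  {"turn": [0,0,0],"linear": [0,0,-0.045],"fingers": 70},
  {"turn": [0,0,0],"linear": [0,0,-0.05],"fingers": 70},
  {"turn": [0,0,0],"linear": [0,0,-0.05],"fingers": 85},
  {"turn": [0,0,0],"linear": [0,0,-0.045],"fingers": 85},
  {"turn": [0,0,0],"linear": [0.04,0.035,0],"fingers": 85},
  {"turn": [0,0,0],"linear": [0.04,0.035,0],"fingers": 85},
  {"turn": [0,0,0],"linear": [0.04,0.035,0],"fingers": 85},
])

```text
t: 10.95
tcp_pos: [0.445, -0.2911, 0.2528]
eef_rot: [[-1.0, 0.0, 0.002], [0.0, 1.0, -0.0], [-0.002, -0.0, -1.0]]
wrist_force: [-1.1, 1.2, 1.1]
width: 0.854
gripper_force: 0.0
```

Emit:
jog_arm([
  {"turn": [0,0,0],"linear": [0.04,0.035,0],"fingers": 85},
  {"turn": [0,0,0],"linear": [0,0,0],"fingers": 85},
  {"turn": [0,0,0],"linear": [0,0,0],"fingers": 85},
])

```text
t: 11.32
tcp_pos: [0.4073, -0.2573, 0.2531]
eef_rot: [[-1.0, -0.0, 0.003], [-0.0, 1.0, -0.0], [-0.003, -0.0, -1.0]]
wrist_force: [1.0, -0.7, 0.9]
width: 0.853
gripper_force: 0.0
```

```bash
python3 - <<'E'
from wells import *
import pickle
s=r.read_state();im=imaging.capture('wrist');save('w3',im);np.save('w3.npy',im)
pickle.dump(s,open('w3.pkl','wb'))
print(s['t'],s['tcp_pos'],s['width'],np.round(s['joint_pos'],2))
for n in [(.471,-.393),(.475,-.2995),(.5656,-.397),(.568,-.304)]: print(proj('wrist',[*n,.022],s))
E
```

```text
11.325 [ 0.40729183 -0.25728824  0.25305717] 0.852544326385448 [-0.14  0.16  0.69  1.95 -0.11  1.07  2.17]
[[159.56299468 212.59306097]]
[[225.74343572 215.25896763]]
[[163.12101679 271.14269353]]
[[224.68034938 272.55513868]]
```

View pics/w3.png

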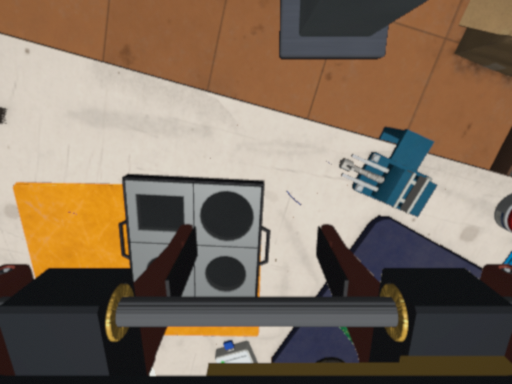

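Emit:
jog_arm([
  {"turn": [0,0,0],"linear": [0,0.04,0],"fingers": 97},
  {"turn": [0,0,0],"linear": [0,0.04,0],"fingers": 97},
  {"turn": [0,0,0],"linear": [0,0.04,0],"fingers": 97},
  {"turn": [0,0,0],"linear": [0,0.04,0],"fingers": 97},
  {"turn": [0,0,0],"linear": [0,0.04,0],"fingers": 97},
  {"turn": [0,0,0],"linear": [0,0.04,0],"fingers": 97},
  {"turn": [0,0,0],"linear": [0,0.04,0],"fingers": 97},
  {"turn": [0,0,0],"linear": [0,0.04,0],"fingers": 97},
  {"turn": [0,0,0],"linear": [-0.022,0.021,0],"fingers": 97},
  {"turn": [0,0,0],"linear": [-0.022,0.021,0],"fingers": 97},
  {"turn": [0,0,0],"linear": [-0.022,0.021,0],"fingers": 97},
])

```text
t: 12.75
tcp_pos: [0.4744, 0.1268, 0.2515]
eef_rot: [[-1.0, 0.001, 0.0], [0.001, 1.0, -0.001], [-0.0, -0.001, -1.0]]
wrist_force: [1.3, -1.4, -0.4]
width: 0.97
gripper_force: 0.0
```

Emit:
jog_arm([
  {"turn": [0,0,-0.175],"linear": [0,0,0],"fingers": 97},
  {"turn": [0,0,-0.175],"linear": [0,0,0],"fingers": 97},
  {"turn": [0,0,-0.175],"linear": [0,0,0],"fingers": 97},
  {"turn": [0,0,0],"linear": [0,0,0.05],"fingers": 97},
  {"turn": [0,0,0],"linear": [0,0,0.05],"fingers": 97},
  {"turn": [0,0,0],"linear": [0,0,0.03],"fingers": 97},
  {"turn": [0,0,0],"linear": [0,0,0],"fingers": 97},
  {"turn": [0,0,0],"linear": [0,0,0],"fingers": 97},
])

```text
t: 13.75
tcp_pos: [0.4736, 0.1262, 0.1224]
eef_rot: [[-0.866, -0.501, 0.001], [-0.501, 0.866, 0.0], [-0.001, -0.0, -1.0]]
wrist_force: [1.1, 0.6, -0.4]
width: 0.968
gripper_force: 0.0
```

```bash
python3 - <<'E'
from wells import *
import pickle
s=r.read_state();im=imaging.capture('wrist')
t=imaging.capture('top')
print(s['t'],s['tcp_pos'],np.round(s['eef_rot'],3),np.round(s['joint_pos'],2))
u=proj('wrist',[.474,.1255,.032],s)[0];print(u)
hsv=cv2.cvtColor(im,cv2.COLOR_RGB2HSV)
red=cv2.inRange(hsv,(0,150,90),(6,255,255))|cv2.inRange(hsv,(174,150,90),(180,255,255))
k=near(red,tuple(int(a) for a in u),60);e=cv2.fitEllipse(k);print(e,cast('wrist',e[0],.032,s))
save('m4',np.hstack([cv2.resize(im,(400,300)),cv2.resize(t[160:250,320:440],(400,300))]))
E
```

```text
13.75 [0.4736265  0.12619641 0.12241018] [[-0.866 -0.501  0.001]
 [-0.501  0.866  0.   ]
 [-0.001 -0.    -1.   ]] [-0.56  0.33  0.24  2.05 -0.11  0.77  1.84]
[253.74231378 201.64489645]
((254.8734130859375, 201.50961303710938), (60.52941131591797, 62.63760757446289), 89.02904510498047) [[0.47339383 0.12629763 0.032     ]]
```

View pics/m4.png

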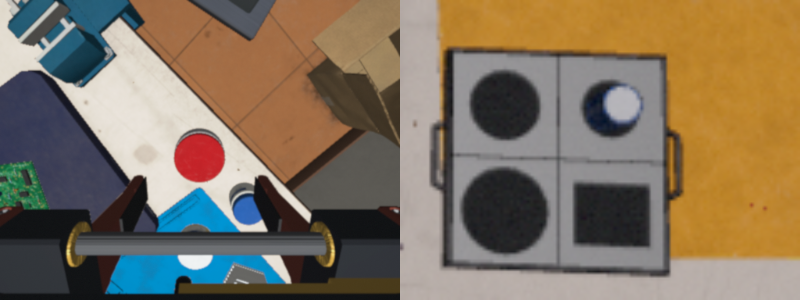

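Emit:
jog_arm([
  {"turn": [0,0,0],"linear": [0,0,0.04],"fingers": 97},
  {"turn": [0,0,0],"linear": [0,0,0.035],"fingers": 97},
  {"turn": [0,0,0],"linear": [0,0,0.018],"fingers": 97},
  {"turn": [0,0,0],"linear": [0,0,0],"fingers": 97},
  {"turn": [0,0,0],"linear": [0,0,0],"fingers": 0},
  {"turn": [0,0,0],"linear": [0,0,0],"fingers": 0},
  {"turn": [0,0,0],"linear": [0,0,0],"fingers": 0},
  {"turn": [0,0,0],"linear": [0,0,0],"fingers": 0},
  {"turn": [0,0,0],"linear": [0,0,0],"fingers": 0},
  {"turn": [0,0,0],"linear": [0,0,0],"fingers": 0},
], newtons=30)

```text
t: 15.1
tcp_pos: [0.473, 0.1263, 0.0295]
eef_rot: [[-0.865, -0.501, 0.002], [-0.501, 0.865, 0.001], [-0.002, -0.0, -1.0]]
wrist_force: [-1.5, -1.0, 8.0]
width: 0.675
gripper_force: 30.0
```

Emit:
jog_arm([
  {"turn": [0,0,0],"linear": [0,0,-0.02],"fingers": 0},
  {"turn": [0,0,0],"linear": [0,0,-0.05],"fingers": 0},
  {"turn": [0,0,0],"linear": [0,0,-0.05],"fingers": 0},
  {"turn": [0,0,0],"linear": [0,0,-0.05],"fingers": 0},
  {"turn": [0,0,0],"linear": [0,0,-0.05],"fingers": 0},
  {"turn": [0,0,0.175],"linear": [0,0,0],"fingers": 0},
  {"turn": [0,0,0.175],"linear": [0,0,0],"fingers": 0},
  {"turn": [0,0,0.175],"linear": [0,0,0],"fingers": 0},
  {"turn": [0,0,0],"linear": [0.023,-0.026,0],"fingers": 0},
  {"turn": [0,0,0],"linear": [0.025,-0.03,0],"fingers": 0},
  {"turn": [0,0,0],"linear": [0.025,-0.03,0],"fingers": 0},
])

```text
t: 16.48
tcp_pos: [0.3982, 0.0393, 0.2485]
eef_rot: [[-1.0, -0.0, -0.0], [-0.0, 1.0, 0.0], [0.0, 0.0, -1.0]]
wrist_force: [-0.0, -0.3, -0.6]
width: 0.673
gripper_force: 30.0
```

Emit:
jog_arm([
  {"turn": [0,0,0],"linear": [0,-0.04,0],"fingers": 0},
  {"turn": [0,0,0],"linear": [0,-0.04,0],"fingers": 0},
  {"turn": [0,0,0],"linear": [0,-0.04,0],"fingers": 0},
  {"turn": [0,0,0],"linear": [0,-0.04,0],"fingers": 0},
  {"turn": [0,0,0],"linear": [0,-0.04,0],"fingers": 0},
  {"turn": [0,0,0],"linear": [0,-0.04,0],"fingers": 0},
  {"turn": [0,0,0],"linear": [-0.025,-0.032,0],"fingers": 0},
  {"turn": [0,0,0],"linear": [-0.025,-0.033,0],"fingers": 0},
  {"turn": [0,0,0],"linear": [-0.025,-0.033,0],"fingers": 0},
  {"turn": [0,0,0],"linear": [0,0,0.05],"fingers": 0},
  {"turn": [0,0,0],"linear": [0,0,0],"fingers": 0},
  {"turn": [0,0,0],"linear": [0,0,0],"fingers": 0},
])

```text
t: 17.98
tcp_pos: [0.4744, -0.2977, 0.1998]
eef_rot: [[-1.0, -0.0, 0.0], [-0.0, 1.0, 0.0], [-0.0, 0.0, -1.0]]
wrist_force: [0.8, 0.6, -0.4]
width: 0.673
gripper_force: 30.0
```

Emit:
jog_arm([
  {"turn": [0,0,0],"linear": [0,0,0.05],"fingers": 0},
  {"turn": [0,0,0],"linear": [0,0,0.05],"fingers": 0},
  {"turn": [0,0,0],"linear": [0,0,0.03],"fingers": 0},
  {"turn": [0,0,0],"linear": [0,0,0.01],"fingers": 0},
  {"turn": [0,0,0],"linear": [0,0,0.01],"fingers": 0},
  {"turn": [0,0,0],"linear": [0,0,0.007],"fingers": 0},
  {"turn": [0,0,0],"linear": [0,0,0.002],"fingers": 0},
  {"turn": [0,0,0],"linear": [0,0,0],"fingers": 0},
  {"turn": [0,0,0],"linear": [0,0,0],"fingers": 0},
])

```text
t: 19.1
tcp_pos: [0.4746, -0.2979, 0.04]
eef_rot: [[-1.0, -0.0, 0.001], [-0.0, 1.0, -0.0], [-0.001, -0.0, -1.0]]
wrist_force: [-0.1, 0.2, -1.4]
width: 0.677
gripper_force: 30.0
```

Emit:
jog_arm([
  {"turn": [0,0,0],"linear": [0,0,0],"fingers": 85},
  {"turn": [0,0,0],"linear": [0,0,0],"fingers": 85},
  {"turn": [0,0,0],"linear": [0,0,0],"fingers": 85},
  {"turn": [0,0,0],"linear": [0,0,-0.02],"fingers": 85},
  {"turn": [0,0,0],"linear": [0,0,-0.045],"fingers": 85},
  {"turn": [0,0,0],"linear": [0,0,-0.05],"fingers": 85},
  {"turn": [0,0,0],"linear": [0,0,-0.05],"fingers": 85},
  {"turn": [0,0,0],"linear": [0,0,-0.045],"fingers": 85},
  {"turn": [0,0,0],"linear": [0.025,0.033,0],"fingers": 85},
  {"turn": [0,0,0],"linear": [0.025,0.033,0],"fingers": 85},
  {"turn": [0,0,0],"linear": [0.025,0.033,0],"fingers": 85},
])

```text
t: 20.48
tcp_pos: [0.3982, -0.1983, 0.2505]
eef_rot: [[-1.0, 0.001, 0.001], [0.001, 1.0, 0.0], [-0.001, 0.0, -1.0]]
wrist_force: [0.8, -0.1, 0.3]
width: 0.85
gripper_force: 0.0
```

Emit:
jog_arm([
  {"turn": [0,0,0],"linear": [0,0.04,0],"fingers": 85},
  {"turn": [0,0,0],"linear": [0,0.04,0],"fingers": 85},
  {"turn": [0,0,0],"linear": [0,0.04,0],"fingers": 85},
  {"turn": [0,0,0],"linear": [0,0.04,0],"fingers": 85},
  {"turn": [0,0,0],"linear": [0,0.04,0],"fingers": 85},
  {"turn": [0,0,0],"linear": [0,0.04,0],"fingers": 85},
  {"turn": [0,0,0],"linear": [0,0.04,0],"fingers": 85},
  {"turn": [0,0,0],"linear": [0,0.04,0],"fingers": 85},
  {"turn": [0,0,0],"linear": [0,0.04,0],"fingers": 85},
  {"turn": [0,0,0],"linear": [-0.03,0.024,0],"fingers": 85},
  {"turn": [0,0,0],"linear": [-0.03,0.012,0],"fingers": 85},
  {"turn": [0,0,0],"linear": [-0.03,0.012,0],"fingers": 85},
])

```text
t: 21.98
tcp_pos: [0.4903, 0.2094, 0.251]
eef_rot: [[-1.0, -0.0, 0.001], [-0.0, 1.0, 0.0], [-0.001, 0.0, -1.0]]
wrist_force: [-0.3, -0.3, -0.5]
width: 0.852
gripper_force: 0.0
```

Emit:
jog_arm([
  {"turn": [0,0,0],"linear": [-0.033,0,0],"fingers": 85},
  {"turn": [0,0,0],"linear": [-0.033,0,0],"fingers": 85},
  {"turn": [0,0,0],"linear": [-0.03,-0.025,0.04],"fingers": 85},
  {"turn": [0,0,0],"linear": [0,0,0.04],"fingers": 85},
  {"turn": [0,0,0],"linear": [0,0,0.02],"fingers": 85},
  {"turn": [0,0,0],"linear": [0,0,0],"fingers": 85},
  {"turn": [0,0,0],"linear": [0,0,0],"fingers": 85},
])

```text
t: 22.85
tcp_pos: [0.586, 0.1843, 0.1514]
eef_rot: [[-1.0, -0.0, 0.002], [-0.0, 1.0, 0.0], [-0.002, 0.0, -1.0]]
wrist_force: [-0.2, -0.1, 0.5]
width: 0.851
gripper_force: 0.0
```

```bash
python3 - <<'E'
from wells import *
s=r.read_state();im=imaging.capture('wrist')
t=imaging.capture('top')
print(s['t'],s['tcp_pos'],np.round(s['joint_pos'],2))
u=proj('wrist',[[.5865,.185,.0384],[.611,.282,.0314]],s);print(u)
hsv=cv2.cvtColor(im,cv2.COLOR_RGB2HSV)
wh=cv2.inRange(hsv,(0,0,190),(180,45,255))
k=near(wh,tuple(int(a) for a in u[0]),50);e=cv2.fitEllipse(k);print(e,cast('wrist',e[0],.0384,s))
save('m5',np.hstack([cv2.resize(im,(400,300)),cv2.resize(t[160:250,320:440],(400,300))]))
E
```

```text
22.85 [0.58598283 0.1843203  0.1514218 ] [-0.63  0.49  0.34  1.73 -0.19  0.95  1.36]
[[255.703291   195.22922573]
 [352.33023598 216.39862376]]
((256.7170715332031, 195.72962951660156), (42.019508361816406, 44.6661491394043), 86.59378814697266) [[0.58700156 0.18596872 0.0384    ]]
```

View pics/m5.png

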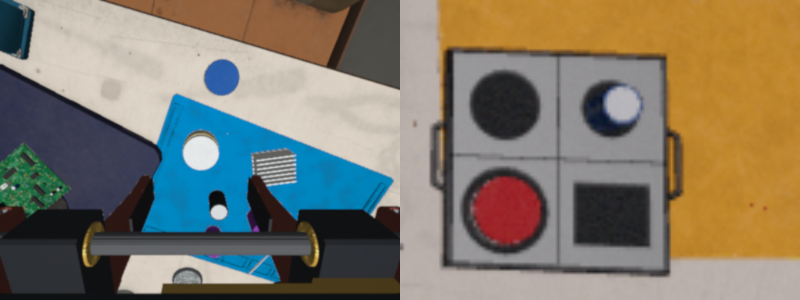

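Emit:
jog_arm([
  {"turn": [0,0,0],"linear": [-0.001,0.001,0.04],"fingers": 85},
  {"turn": [0,0,0],"linear": [0,0,0.04],"fingers": 85},
  {"turn": [0,0,0],"linear": [0,0,0.025],"fingers": 85},
  {"turn": [0,0,0],"linear": [0,0,0.014],"fingers": 85},
  {"turn": [0,0,0],"linear": [0,0,0],"fingers": 85},
  {"turn": [0,0,0],"linear": [0,0,0],"fingers": 0},
  {"turn": [0,0,0],"linear": [0,0,0],"fingers": 0},
  {"turn": [0,0,0],"linear": [0,0,0],"fingers": 0},
  {"turn": [0,0,0],"linear": [0,0,0],"fingers": 0},
  {"turn": [0,0,0],"linear": [0,0,0],"fingers": 0},
  {"turn": [0,0,0],"linear": [0,0,0],"fingers": 0},
], newtons=25)

```text
t: 24.32
tcp_pos: [0.5866, 0.1853, 0.0313]
eef_rot: [[-1.0, -0.0, 0.001], [-0.0, 1.0, 0.0], [-0.001, 0.0, -1.0]]
wrist_force: [-0.9, 0.1, 5.9]
width: 0.517
gripper_force: 25.0
```

Emit:
jog_arm([
  {"turn": [0,0,0],"linear": [0,0,-0.02],"fingers": 0},
  {"turn": [0,0,0],"linear": [0,0,-0.05],"fingers": 0},
  {"turn": [0,0,0],"linear": [0,0,-0.05],"fingers": 0},
  {"turn": [0,0,0],"linear": [0,0,-0.05],"fingers": 0},
  {"turn": [0,0,0],"linear": [0,0,-0.05],"fingers": 0},
  {"turn": [0,0,0],"linear": [0.033,0.001,0],"fingers": 0},
  {"turn": [0,0,0],"linear": [0.033,0.001,0],"fingers": 0},
  {"turn": [0,0,0],"linear": [0.033,0,0],"fingers": 0},
  {"turn": [0,0,0],"linear": [0.03,-0.029,0],"fingers": 0},
  {"turn": [0,0,0],"linear": [0.03,-0.029,0],"fingers": 0},
  {"turn": [0,0,0],"linear": [0.03,-0.029,0],"fingers": 0},
  {"turn": [0,0,0],"linear": [0,-0.04,0],"fingers": 0},
])

```text
t: 25.82
tcp_pos: [0.3954, 0.0597, 0.2514]
eef_rot: [[-1.0, -0.002, 0.0], [-0.002, 1.0, 0.002], [-0.0, 0.002, -1.0]]
wrist_force: [0.9, -0.5, -1.1]
width: 0.516
gripper_force: 25.0
```

Emit:
jog_arm([
  {"turn": [0,0,0],"linear": [0,-0.04,0],"fingers": 0},
  {"turn": [0,0,0],"linear": [0,-0.04,0],"fingers": 0},
  {"turn": [0,0,0],"linear": [0,-0.04,0],"fingers": 0},
  {"turn": [0,0,0],"linear": [0,-0.04,0],"fingers": 0},
  {"turn": [0,0,0],"linear": [0,-0.04,0],"fingers": 0},
  {"turn": [0,0,0],"linear": [0,-0.04,0],"fingers": 0},
  {"turn": [0,0,0],"linear": [0,-0.04,0],"fingers": 0},
  {"turn": [0,0,0],"linear": [0,-0.04,0],"fingers": 0},
  {"turn": [0,0,0],"linear": [0,-0.04,0],"fingers": 0},
  {"turn": [0,0,0],"linear": [-0.03,0,0],"fingers": 0},
  {"turn": [0,0,0],"linear": [-0.03,0,0],"fingers": 0},
  {"turn": [0,0,0],"linear": [-0.03,0,0],"fingers": 0},
])

```text
t: 27.32
tcp_pos: [0.4881, -0.2998, 0.2515]
eef_rot: [[-1.0, 0.0, 0.001], [0.0, 1.0, 0.001], [-0.001, 0.001, -1.0]]
wrist_force: [-0.7, 0.1, 0.1]
width: 0.515
gripper_force: 25.0
```

Emit:
jog_arm([
  {"turn": [0,0,0],"linear": [-0.03,0,0],"fingers": 0},
  {"turn": [0,0,0],"linear": [-0.03,0,0],"fingers": 0},
  {"turn": [0,0,0],"linear": [-0.018,0,0.05],"fingers": 0},
  {"turn": [0,0,0],"linear": [0,0,0.05],"fingers": 0},
  {"turn": [0,0,0],"linear": [0,0,0.03],"fingers": 0},
  {"turn": [0,0,0],"linear": [0,0,0],"fingers": 0},
  {"turn": [0,0,0],"linear": [0,0,0],"fingers": 0},
])

```text
t: 28.2
tcp_pos: [0.566, -0.3003, 0.1225]
eef_rot: [[-1.0, 0.0, 0.002], [0.0, 1.0, -0.001], [-0.002, -0.001, -1.0]]
wrist_force: [1.6, 0.5, -0.5]
width: 0.514
gripper_force: 25.0
```

Emit:
jog_arm([
  {"turn": [0,0,0],"linear": [-0.002,-0.003,0.04],"fingers": 0},
  {"turn": [0,0,0],"linear": [0,0,0.02],"fingers": 0},
  {"turn": [0,0,0],"linear": [0,0,0.01],"fingers": 0},
  {"turn": [0,0,0],"linear": [0,0,0.008],"fingers": 0},
  {"turn": [0,0,0],"linear": [0,0,0.004],"fingers": 0},
  {"turn": [0,0,0],"linear": [0,0,0],"fingers": 0},
  {"turn": [0,0,0],"linear": [0,0,0],"fingers": 0},
])

```text
t: 29.08
tcp_pos: [0.5676, -0.3028, 0.0391]
eef_rot: [[-1.0, -0.0, 0.001], [-0.0, 1.0, -0.0], [-0.001, -0.0, -1.0]]
wrist_force: [1.0, -0.2, -1.3]
width: 0.514
gripper_force: 25.0
```

Emit:
jog_arm([
  {"turn": [0,0,0],"linear": [0,0,0],"fingers": 70},
  {"turn": [0,0,0],"linear": [0,0,0],"fingers": 70},
  {"turn": [0,0,0],"linear": [0,0,0],"fingers": 70},
  {"turn": [0,0,0],"linear": [0,0,-0.02],"fingers": 70},
  {"turn": [0,0,0],"linear": [0,0,-0.045],"fingers": 70},
  {"turn": [0,0,0],"linear": [0,0,-0.05],"fingers": 70},
  {"turn": [0,0,0],"linear": [0,0,-0.05],"fingers": 85},
  {"turn": [0,0,0],"linear": [0,0,-0.045],"fingers": 85},
  {"turn": [0,0,0],"linear": [0.04,0,0],"fingers": 85},
  {"turn": [0,0,0],"linear": [0.04,0,0],"fingers": 85},
  {"turn": [0,0,0],"linear": [0.04,0.01,0],"fingers": 85},
  {"turn": [0,0,0],"linear": [0.04,0.02,0],"fingers": 85},
])

```text
t: 30.58
tcp_pos: [0.4057, -0.2735, 0.2496]
eef_rot: [[-1.0, 0.002, 0.001], [0.002, 1.0, -0.0], [-0.001, -0.0, -1.0]]
wrist_force: [-0.0, -0.6, -0.1]
width: 0.849
gripper_force: 0.0
```

Emit:
jog_arm([
  {"turn": [0,0,0],"linear": [0,0.04,0],"fingers": 85},
  {"turn": [0,0,0],"linear": [0,0.04,0],"fingers": 85},
  {"turn": [0,0,0],"linear": [0,0.04,0],"fingers": 85},
  {"turn": [0,0,0],"linear": [0,0.04,0],"fingers": 85},
  {"turn": [0,0,0],"linear": [0,0.04,0],"fingers": 85},
  {"turn": [0,0,0],"linear": [0,0.04,0],"fingers": 85},
  {"turn": [0,0,0],"linear": [0,0.04,0],"fingers": 85},
  {"turn": [0,0,0],"linear": [0,0.04,0],"fingers": 85},
  {"turn": [0,0,0],"linear": [0,0.04,0],"fingers": 85},
  {"turn": [0,0,0],"linear": [0,0.04,0],"fingers": 85},
  {"turn": [0,0,0],"linear": [-0.03,0.03,0],"fingers": 85},
  {"turn": [0,0,0],"linear": [-0.03,0.03,0],"fingers": 85},
])

```text
t: 32.08
tcp_pos: [0.4682, 0.1881, 0.2502]
eef_rot: [[-1.0, -0.0, 0.002], [-0.0, 1.0, 0.001], [-0.002, 0.001, -1.0]]
wrist_force: [0.6, -0.6, 0.7]
width: 0.844
gripper_force: 0.0
```

Emit:
jog_arm([
  {"turn": [0,0,0],"linear": [-0.03,0.03,0],"fingers": 85},
  {"turn": [0,0,0],"linear": [-0.03,0.03,0],"fingers": 85},
  {"turn": [0,0,0],"linear": [-0.03,0.025,0],"fingers": 85},
  {"turn": [0,0,0],"linear": [-0.03,0.01,0.03],"fingers": 85},
  {"turn": [0,0,-0.13],"linear": [0,0,0],"fingers": 85},
  {"turn": [0,0,0],"linear": [-0.02,0,0.04],"fingers": 85},
  {"turn": [0,0,0],"linear": [0,0,0.03],"fingers": 85},
  {"turn": [0,0,0],"linear": [0,0,0],"fingers": 85},
  {"turn": [0,0,0],"linear": [0,0,0],"fingers": 85},
])

```text
t: 33.2
tcp_pos: [0.6078, 0.2849, 0.1507]
eef_rot: [[-0.992, -0.13, 0.002], [-0.13, 0.992, 0.001], [-0.002, 0.0, -1.0]]
wrist_force: [0.1, -0.2, 0.1]
width: 0.853
gripper_force: 0.0
```

```bash
python3 - <<'E'
from wells import *
s=r.read_state();im=imaging.capture('wrist')
t=imaging.capture('top')
print(s['t'],s['tcp_pos'],np.round(s['eef_rot'],3),np.round(s['joint_pos'],2))
u=proj('wrist',[.611,.282,.0314],s)[0].astype(int);print(u)
c=im[u[1]-50:u[1]+50,u[0]-65:u[0]+65]
save('m6',np.hstack([cv2.resize(c,(520,400),interpolation=cv2.INTER_CUBIC),cv2.resize(t[160:250,320:400],(280,400))]))
E
```

```text
33.2 [0.60780789 0.28491776 0.15067644] [[-0.992 -0.13   0.002]
 [-0.13   0.992  0.001]
 [-0.002  0.    -1.   ]] [-0.77  0.58  0.38  1.59 -0.24  1.02  1.39]
[251 195]
```

View pics/m6.png

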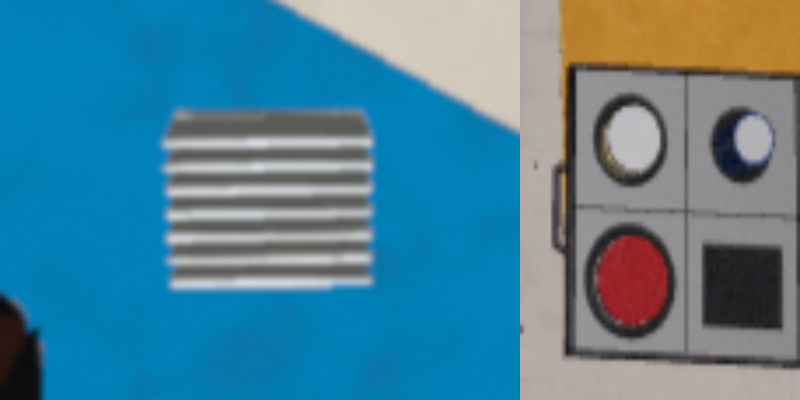

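Emit:
jog_arm([
  {"turn": [0,0,0],"linear": [-0.006,-0.001,0.04],"fingers": 85},
  {"turn": [0,0,0],"linear": [0,0,0.04],"fingers": 85},
  {"turn": [0,0,0],"linear": [0,0,0.025],"fingers": 85},
  {"turn": [0,0,0],"linear": [0,0,0.015],"fingers": 85},
  {"turn": [0,0,0],"linear": [0,0,0],"fingers": 85},
  {"turn": [0,0,0],"linear": [0,0,0],"fingers": 0},
  {"turn": [0,0,0],"linear": [0,0,0],"fingers": 0},
  {"turn": [0,0,0],"linear": [0,0,0],"fingers": 0},
  {"turn": [0,0,0],"linear": [0,0,0],"fingers": 0},
  {"turn": [0,0,0],"linear": [0,0,0],"fingers": 0},
  {"turn": [0,0,0],"linear": [0,0,0],"fingers": 0},
], newtons=30)

```text
t: 34.67
tcp_pos: [0.6137, 0.2847, 0.0296]
eef_rot: [[-0.992, -0.13, 0.001], [-0.13, 0.992, 0.001], [-0.001, 0.0, -1.0]]
wrist_force: [-1.3, -1.7, 5.9]
width: 0.564
gripper_force: 30.0
```

Emit:
jog_arm([
  {"turn": [0,0,0],"linear": [0,0,-0.02],"fingers": 0},
  {"turn": [0,0,0],"linear": [0,0,-0.05],"fingers": 0},
  {"turn": [0,0,0],"linear": [0,0,-0.05],"fingers": 0},
  {"turn": [0,0,0],"linear": [0,0,-0.05],"fingers": 0},
  {"turn": [0,0,0],"linear": [0,0,-0.05],"fingers": 0},
  {"turn": [0,0,0.13],"linear": [0,0,0],"fingers": 0},
  {"turn": [0,0,0],"linear": [0.031,-0.021,0],"fingers": 0},
  {"turn": [0,0,0],"linear": [0.031,-0.021,0],"fingers": 0},
  {"turn": [0,0,0],"linear": [0.031,-0.021,0],"fingers": 0},
  {"turn": [0,0,0],"linear": [0.031,-0.021,0],"fingers": 0},
  {"turn": [0,0,0],"linear": [0.03,-0.033,0],"fingers": 0},
  {"turn": [0,0,0],"linear": [0.03,-0.033,0],"fingers": 0},
])

```text
t: 36.17
tcp_pos: [0.4281, 0.1336, 0.2495]
eef_rot: [[-1.0, -0.0, 0.001], [-0.0, 1.0, 0.001], [-0.001, 0.001, -1.0]]
wrist_force: [-0.0, 0.6, -0.7]
width: 0.571
gripper_force: 30.0
```

Emit:
jog_arm([
  {"turn": [0,0,0],"linear": [0.03,-0.033,0],"fingers": 0},
  {"turn": [0,0,0],"linear": [0,-0.04,0],"fingers": 0},
  {"turn": [0,0,0],"linear": [0,-0.04,0],"fingers": 0},
  {"turn": [0,0,0],"linear": [0,-0.04,0],"fingers": 0},
  {"turn": [0,0,0],"linear": [0,-0.04,0],"fingers": 0},
  {"turn": [0,0,0],"linear": [0,-0.04,0],"fingers": 0},
  {"turn": [0,0,0],"linear": [0,-0.04,0],"fingers": 0},
  {"turn": [0,0,0],"linear": [0,-0.04,0],"fingers": 0},
  {"turn": [0,0,0],"linear": [0,-0.04,0],"fingers": 0},
  {"turn": [0,0,0],"linear": [0,-0.04,0],"fingers": 0},
  {"turn": [0,0,0],"linear": [0,-0.04,0],"fingers": 0},
])

```text
t: 37.55
tcp_pos: [0.3993, -0.2995, 0.2495]
eef_rot: [[-1.0, -0.001, 0.002], [-0.001, 1.0, 0.001], [-0.002, 0.001, -1.0]]
wrist_force: [0.3, 0.3, -0.3]
width: 0.569
gripper_force: 30.0
```

Emit:
jog_arm([
  {"turn": [0,0,0],"linear": [-0.024,-0.03,0],"fingers": 0},
  {"turn": [0,0,0],"linear": [-0.024,-0.03,0],"fingers": 0},
  {"turn": [0,0,0],"linear": [-0.024,-0.03,0],"fingers": 0},
  {"turn": [0,0,0.043],"linear": [0,0,0],"fingers": 0},
  {"turn": [0,0,0],"linear": [0,0,0.05],"fingers": 0},
  {"turn": [0,0,0],"linear": [0,0,0.05],"fingers": 0},
  {"turn": [0,0,0],"linear": [0,0,0.03],"fingers": 0},
  {"turn": [0,0,0],"linear": [0,0,0],"fingers": 0},
  {"turn": [0,0,0],"linear": [0,0,0],"fingers": 0},
])

```text
t: 38.67
tcp_pos: [0.4717, -0.3887, 0.1205]
eef_rot: [[-0.999, 0.043, 0.002], [0.043, 0.999, -0.001], [-0.002, -0.001, -1.0]]
wrist_force: [0.6, 0.0, -0.0]
width: 0.566
gripper_force: 30.0
```

```bash
python3 - <<'E'
from wells import *
s=r.read_state();im=imaging.capture('wrist')
print(s['t'],s['tcp_pos'],s['joint_pos'].round(2) if hasattr(s['joint_pos'],'round') else s['joint_pos'])
print(proj('wrist',[.472,-.391,.022],s))
save('w7',im)
E
```

```text
38.675 [ 0.47169417 -0.38867132  0.12048558] [ 0.07  0.62  0.79  1.79 -0.53  0.96  2.61]
[[252.55840918 200.00100391]]
```

View pics/w7.png

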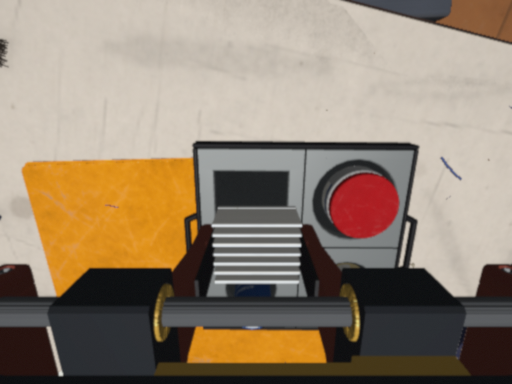

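Emit:
jog_arm([
  {"turn": [0,0,0],"linear": [0,-0.002,0.04],"fingers": 0},
  {"turn": [0,0,0],"linear": [0,0,0.02],"fingers": 0},
  {"turn": [0,0,0],"linear": [0,0,0.01],"fingers": 0},
  {"turn": [0,0,0],"linear": [0,0,0.008],"fingers": 0},
  {"turn": [0,0,0],"linear": [0,0,0.004],"fingers": 0},
  {"turn": [0,0,0],"linear": [0,0,0],"fingers": 0},
  {"turn": [0,0,0],"linear": [0,0,0],"fingers": 0},
])

```text
t: 39.6
tcp_pos: [0.4714, -0.3906, 0.037]
eef_rot: [[-0.999, 0.043, 0.0], [0.043, 0.999, -0.0], [-0.001, -0.0, -1.0]]
wrist_force: [0.2, -0.1, -0.0]
width: 0.568
gripper_force: 30.0
```

Emit:
jog_arm([
  {"turn": [0,0,0],"linear": [0,0,0],"fingers": 70},
  {"turn": [0,0,0],"linear": [0,0,0],"fingers": 70},
  {"turn": [0,0,0],"linear": [0,0,0],"fingers": 70},
  {"turn": [0,0,0],"linear": [0,0,-0.02],"fingers": 70},
  {"turn": [0,0,0],"linear": [0,0,-0.045],"fingers": 70},
  {"turn": [0,0,0],"linear": [0,0,-0.05],"fingers": 70},
  {"turn": [0,0,0],"linear": [0,0,-0.05],"fingers": 85},
  {"turn": [0,0,0],"linear": [0,0,-0.045],"fingers": 85},
  {"turn": [0,0,0],"linear": [0.035,0.04,0],"fingers": 85},
  {"turn": [0,0,0],"linear": [0.035,0.04,0],"fingers": 85},
  {"turn": [0,0,0],"linear": [0,0.04,0],"fingers": 85},
  {"turn": [0,0,0],"linear": [0,0.04,0],"fingers": 85},
])

```text
t: 41.1
tcp_pos: [0.4075, -0.2267, 0.2476]
eef_rot: [[-0.999, 0.044, 0.002], [0.044, 0.999, 0.001], [-0.002, 0.001, -1.0]]
wrist_force: [0.4, -0.9, 1.0]
width: 0.85
gripper_force: 0.0
```

Emit:
jog_arm([
  {"turn": [0,0,0],"linear": [0,0.04,0],"fingers": 85},
  {"turn": [0,0,0],"linear": [0,0.04,0],"fingers": 85},
  {"turn": [0,0,0],"linear": [0,0,0],"fingers": 85},
  {"turn": [0,0,0],"linear": [0,0,0],"fingers": 85},
  {"turn": [0,0,0],"linear": [0,0,0],"fingers": 85},
])

```text
t: 41.72
tcp_pos: [0.4114, -0.1489, 0.2469]
eef_rot: [[-0.999, 0.045, 0.0], [0.045, 0.999, -0.0], [-0.0, -0.0, -1.0]]
wrist_force: [-0.3, 0.2, -0.7]
width: 0.846
gripper_force: 0.0
```

```bash
python3 - <<'E'
from h import *
t=imaging.capture('top');d=imaging.capture('side');s=r.read_state();print(s['t'],s['tcp_pos'],s['width'])
R=lambda a,w,h:cv2.resize(a,(w,h),interpolation=cv2.INTER_CUBIC)
save('fin',np.vstack([np.hstack([R(t[165:250,325:410],300,300),R(t[110:240,85:285],460,300)]),np.hstack([R(d[160:235,80:180],400,300),R(d[150:270,280:424],360,300)])]))
E
```

```text
41.825 [ 0.41133105 -0.14876222  0.24673407] 0.8484522193794678
```

View pics/fin.png

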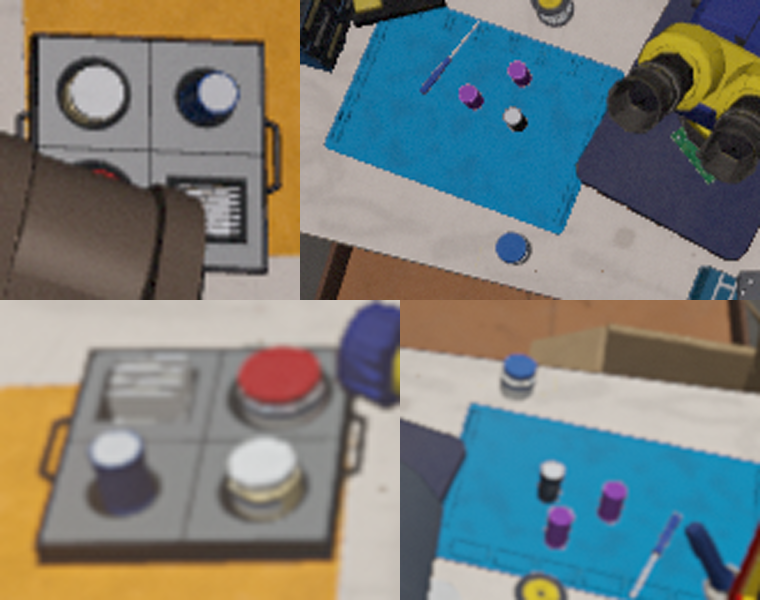

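All four parts stand in their wells: cap at (215,95), flux at (92,95), with tin and heat sink at (280,375) and (150,390) in the lower-left side crop. The slim capacitor, grease pot and purple parts are untouched.

```bash
python3 -c "
from station import r
print(r.hand_in())"
```

```text
the job is handed in; nothing more can be done
None
```

The thick capacitor, screw tin, flux jar and heat sink each stand upright in their own well. The slim capacitor, grease pot and purple parts were left where they stood, the gripper is open and clear, and the job was handed in at about 42 s.

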